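Unnest the clay pots and set them out by size

ROBOT

A 6-joint arm with a two-finger parallel gripper is mounted at the origin on the work surface. World frame = base frame: x ahead of the robot, y to its left, z up, the work surface at z = 0. Lengths are in m, angles in rad, forces in N, time in s.
With the tool pointing down it reaches from about 0.275 to 1 m from the base axis. Payload 8.4 kg.
Tool frame: the origin (TCP) lies on the centre line of the jaws, within the pads' length; the fingertips stand 17 mm ahead of it and the grasp point (between the pads) lies 2 mm behind it (bot.tcp_to_tips is the z of the fingertips in the tool frame, in m); z points along the fingers, y is the line along which they close (so a half turn about z gives the same grasp; the last joint's range is limited). The gripper opens to 85 mm and grips with 20 to 120 N. Pads are 22 mm wide; open, the fingers measure 114 mm over their backs; the gripper's body (76 mm by 85 mm) begins 54 mm behind the grasp point. The pads swing forward as they close: fully open they stand 13 mm farther back than shut.
Start: joints at [-1.234, 0.353, 1.633, -0, 1.155, -0.002], TCP at [0.208, -0.589, 0.248] pointing down, gripper open.
Joint ranges: [-2.63, 2.63], [-0.92, 2.1], [0.06, 2.66], [-1.3, 4.44], [0, 2.69], [-3.02, 3.02]. Speed limits (rad/s): [2.22, 2.22, 2.79, 3.14, 3.14, 3.14].

INTERFACE

Orientations are given as a unit quaternion [x, y, z, w].
In Python, from workcell import bot, hand, kinematics, get_obs, vision, hand_in gives the robot as it stands. The module is installed in compiled form; this text tells all that it offers. Calls block until the motion is done:
- bot.reach(position, orientation): joint-space move of the TCP to a pose.
- bot.servo_line(position, ori=None, velocity=0.15): straight line of the TCP; ori=None keeps the orientation; velocity is the mean speed in m/s.
- bot.goto_joints(angles): joint-space move.
- hand.move_gripper(opening, strength=None): finger opening in m; strength is the grip in N (None keeps the last); returns when the fingers have stopped.
- bot.dwell(seconds).
- kinematics.solve_ik(position, orientation): joint angles nearest the present ones, or None.
- get_obs(): the state.
- vision.read_camera(name): name is "scene" or "top" or "wrist"; returns a dict with "frame" (400x640x3 uint8, red, green, blue), "intrinsics" (3x3 intrinsics, pixels), "view" (4x4, takes a point from world to camera coordinates). Camera axes: x right, y down, z forward; pixel columns grow to the right and rows downward; lengths in m; the calibration is good to about 2 mm. A picture is of the moment at which its call begins. There is no depth.
A pose or a line that the arm cannot do raises bot.IKError and nothing moves.
- hand_in(): hands the job in; it is judged then, once.
The state is a dict: "time_s": time; "joint_pos": joint angles; "joint_vel": joint speeds; "joint_efforts": joint torques, N m; "position": TCP position; "orientation": TCP orientation; "wrist_force": force on the tool from outside, world axes, zero at the start; "ft_torque": the same for the moment, N m; "gripper_width": finger opening in m; "grip_force": force on a finger pad.
Only numpy, scipy, OpenCV 4.12 (cv2) and the standard library are available. Lean on these libraries where they do the work, as an engineer would, in place of code of your own. Each camera call takes 0.05 s, during which the arm holds its last target. There are 200 camera calls.

TASK

Take the nest of three clay pots apart and stand each upright in the middle of one of the three cork discs: the largest on the disc beside the steel paint tin, the smallest on the disc farthest from the tin, the middle-sized one between them. Put the large wooden lid on the large pot and the small lid on the small pot, centred over the mouth, and leave the middle pot open. Do not drop anything, and leave the tin and the glue bottle where they stand.

Things in the scene. Friction and masses are not known exactly. Their poses are not given: they have to be found in the camera images.
- pot_large: largest of three terracotta pots: round, outer diameter 67 mm at the rim collar (the top 16 mm, straight-sided), slimmer below, foot diameter 53, height 60, mouth diameter 58, wall 4.5; 0.17 kg. It stands upright on the table with the other two nested in it. Origin: centre of its underside, z up. Its inner floor is 26 mm above the origin
- pot_medium: middle-sized terracotta pot: rim diameter 54 mm (straight collar, top 16 mm), foot diameter 39, height 54, mouth diameter 46; 0.10 kg. At the start it stands loose on the inner floor of the large pot, its rim 20 mm above the large pot's rim. Origin: centre of its underside, z up. Its inner floor is 24 mm above the origin
- pot_small: smallest terracotta pot: rim diameter 42 mm (straight collar, top 15 mm), foot diameter 31, height 48, mouth diameter 35; 0.06 kg. At the start it stands loose on the inner floor of the middle pot, its rim 18 mm above the middle pot's rim. Origin: centre of its underside, z up
- lid_large: large lid: flat brown wooden disc, diameter 80 mm, 8 thick, with a round wooden knob (diameter 16, 24 high) in the middle of its top; flat underneath, lies on the table knob up. Origin: centre of the disc's underside, z up; knob top at 32 mm
- lid_small: small lid: the same in diameter 52 mm, 8 thick, knob diameter 16 and 24 high, knob top at 32 mm. Origin: centre of the disc's underside, z up
- disc_a: one of three identical fixed cork discs, diameter 84 mm, 4 thick, about 110 mm apart in a row on a pale grey board; which disc is where in the row changes. Origin: centre of the underside, 3 mm above the table; its top is at 7 mm above the table
- disc_b: the same, another of the three cork discs
- disc_c: the same, another of the three cork discs
- tin: closed round bare-steel paint tin, diameter 72 mm, 70 high, loose, standing at one end of the row of discs (either end), about 130 mm from the nearest disc's centre, 240 from the middle one, 350 from the farthest. Origin: centre of its underside, z up
- glue: white plastic glue bottle with grey cap, diameter 50 mm, 120 high, loose, standing at the other end of the row. Origin: centre of its underside, z up
Mind the look-alikes: they are no part of the job. What is shaped like the lid_large but yellow is not meant.

How it is judged:
At the end, for the whole second after the job is handed in: Each pot stands upright on a cork disc (within 13 mm of its centre, tilt under 0.08 rad), at rest: the large one on the disc nearest the tin, the middle one on the middle disc, the small one on the farthest. Each lid lies level and at rest on its own pot's rim, within 10 mm of the pot's axis ((horizontal distance between pot_large and disc_a below 0.013 m or horizontal distance between pot_large and disc_b below 0.013 m or horizontal distance between pot_large and disc_c below 0.013 m) and angle between each of pot_large, pot_medium, pot_small, lid_large, lid_small's own z axis and vertical below 0.08 rad and height (world z) of pot_large between 0.004 and 0.011 m and linear speed of each of pot_large, pot_medium, pot_small, lid_large, lid_small below 0.02 m/s and (horizontal distance between pot_medium and disc_a below 0.013 m or horizontal distance between pot_medium and disc_b below 0.013 m or horizontal distance between pot_medium and disc_c below 0.013 m) and height (world z) of pot_medium between 0.004 and 0.011 m and (horizontal distance between pot_small and disc_a below 0.013 m or horizontal distance between pot_small and disc_b below 0.013 m or horizontal distance between pot_small and disc_c below 0.013 m) and height (world z) of pot_small between 0.004 and 0.011 m and horizontal distance between pot_large and tin below 0.185 m and horizontal distance between pot_medium and tin between 0.185 and 0.295 m and horizontal distance between pot_small and tin above 0.295 m and horizontal distance between lid_large and pot_large below 0.01 m and z of lid_large in the frame of pot_large between 0.056 and 0.064 m and horizontal distance between lid_small and pot_small below 0.01 m and z of lid_small in the frame of pot_small between 0.044 and 0.052 m); the robot touches nothing.
It fails at once if a pot or lid is dropped more than about 30 mm, or thrown (it moves faster than 0.8 m/s while the fingers do not touch it) ((linear speed of pot_large above 0.8 m/s and contact force between the fingers and pot_large below 0.05 N) or (linear speed of pot_medium above 0.8 m/s and contact force between the fingers and pot_medium below 0.05 N) or (linear speed of pot_small above 0.8 m/s and contact force between the fingers and pot_small below 0.05 N) or (linear speed of lid_large above 0.8 m/s and contact force between the fingers and lid_large below 0.05 N) or (linear speed of lid_small above 0.8 m/s and contact force between the fingers and lid_small below 0.05 N)).
It fails at once if the tin or the glue bottle is shifted by more than 20 mm (distance of any of tin, glue from where it was at the start of the episode above 0.02 m).
It fails at once if a pot or lid is tipped over (more than 0.9 rad) (angle between any of pot_large, pot_medium, pot_small, lid_large, lid_small's own z axis and vertical above 0.9 rad).
It also fails if it takes over 122 s, if anything falls off the work surface, if the arm or the gripper's body presses on something with over 40 N, if the wrist force passes 120 N, or if a joint passes its speed limit or range.

## Working session

There is one attempt and no reset: what is moved stays moved. The work goes in short steps, each a Python script; the robot and the scene stay as the last script left them, time stands still between calls to the robot, and variables do not carry over. Pictures are saved under pics/ and viewed, at most 14 in all, crops included, and the job is handed in when it is done.

```bash
mkdir -p pics; python3 - <<'E'
from workcell import *
import cv2,numpy as np
o=get_obs();print(o)
for n in("top","scene"):
    c=vision.read_camera(n);cv2.imwrite(f"pics/{n}0.png",c["frame"][:,:,::-1]);print(n,c["intrinsics"].tolist(),np.round(c["view"],4).tolist())
E
```

```text
{'time_s': 0.0, 'joint_pos': array([-1.23439384e+00,  3.53658778e-01,  1.63416523e+00,  1.31229444e-05,
        1.15520305e+00, -2.38764949e-03]), 'joint_vel': array([-0.00047128, -0.00038272,  0.00076723,  0.0001883 , -0.00091238,
        0.00051149]), 'joint_efforts': array([ 3.06474489e-03, -6.05255985e+01, -3.42065120e+01,  2.43711747e-04,
        9.58128454e-03,  2.17783338e-05]), 'position': array([ 0.20757155, -0.58902394,  0.24754172]), 'orientation': array([ 9.85687124e-01,  1.68583449e-01, -1.13305040e-04, -7.08224140e-04]), 'wrist_force': array([-0.06578713, -0.02814777,  0.42844098]), 'ft_torque': array([-0.00474526, -0.02420655,  0.05581515]), 'grip_force': 0.0, 'gripper_width': 0.08533010653299934}
top [[512.9988950957745, 0.0, 323.34430092816615], [0.0, 512.9988950957745, 213.04315474318287], [0.0, 0.0, 1.0]] [[0.0016, -1.0, 0.0011, 0.0169], [-0.9955, -0.0017, -0.0944, 0.4728], [0.0944, -0.001, -0.9955, 1.3162], [0.0, 0.0, 0.0, 1.0]]
scene [[395.690584640127, 0.0, 327.61712963242223], [0.0, 395.690584640127, 198.94638665612334], [0.0, 0.0, 1.0]] [[0.77, 0.638, -0.0078, -0.3638], [0.4682, -0.5734, -0.6723, -0.1665], [-0.4334, 0.5141, -0.7402, 1.0542], [0.0, 0.0, 0.0, 1.0]]
```

View pics/top0.png

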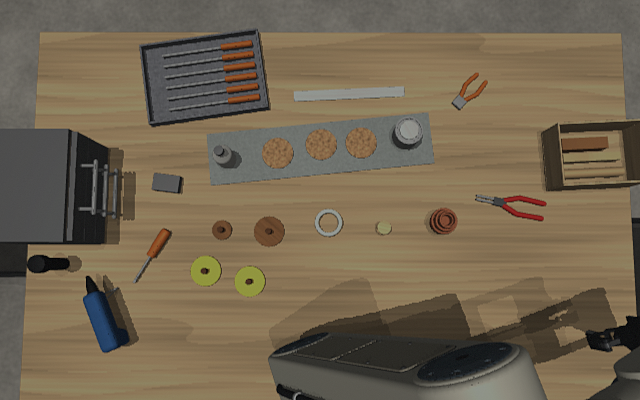

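View pics/scene0.png

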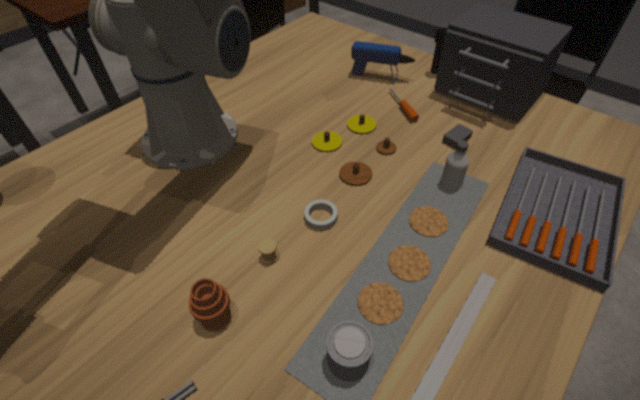

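The overview shows the nest at about (443,221) in the top view, brown lids at (222,230) and (268,231), discs at (278,153), (321,144) and (361,142), the tin at (408,132) on the right end, and the glue at (223,156). I'll enlarge this area for accurate readings.

```bash
python3 - <<'E'
import cv2
i=cv2.imread("pics/top0.png")
a=cv2.resize(i[105:175,200:440],None,fx=3.3,fy=3.3,interpolation=cv2.INTER_CUBIC)
b=cv2.resize(i[195:265,200:300],None,fx=3.3,fy=3.3,interpolation=cv2.INTER_CUBIC)
c=cv2.resize(i[195:265,395:495],None,fx=3.3,fy=3.3,interpolation=cv2.INTER_CUBIC)
import numpy as np
b=np.hstack([b,c]);b=np.pad(b,((0,0),(0,a.shape[1]-b.shape[1]),(0,0)))
cv2.imwrite("pics/crop1.png",np.vstack([a,b]))
E
```

```text
(no output)
```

View pics/crop1.png

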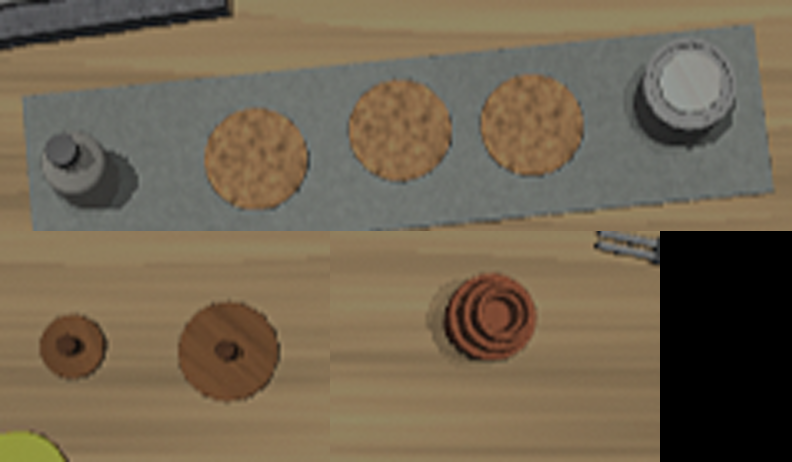

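```bash
cat > h.py <<'E'
from workcell import *
import cv2,numpy as np
def q(psi): return [np.cos(psi/2),np.sin(psi/2),0,0]   # tool down, tool x at yaw psi
def ray(c,u,v,z):
    V=c["view"];R=V[:3,:3];p=-R.T@V[:3,3]
    d=R.T@np.linalg.inv(c["intrinsics"])@[u,v,1]
    return (p+d*(z-p[2])/d[2])[:2]
def proj(c,P):
    p=c["view"]@np.r_[P,1];p=c["intrinsics"]@p[:3];return p[:2]/p[2]
def snap(n,f):
    c=vision.read_camera(n);cv2.imwrite(f"pics/{f}.png",c["frame"][:,:,::-1]);return c
E
python3 - <<'E'
from h import *
c=vision.read_camera("top")
f=lambda x,y,ox,oy:((x+.5)/3.3-.5+ox,(y+.5)/3.3-.5+oy)
for n,p,o,z in[("d0",(257,159),(200,105),.007),("d1",(400,130),(200,105),.007),("d2",(532,125),(200,105),.007),("tin",(688,84),(200,105),.07),
 ("ls",(73,115),(200,195),.008),("ll",(229,120.5),(200,195),.008),("nestL",(491.5-330,85.5),(395,195),.06),("nestS",(496.5-330,84.5),(395,195),.098)]:
    print(n,np.round(ray(c,*f(*p,*o),z),4))
print(bot.tcp_to_tips)
bot.reach([.43,-.24,.33],q(np.pi/2))
print(get_obs()["time_s"],get_obs()["joint_pos"])
c=snap("wrist","w1");np.set_printoptions(suppress=True);print(c["view"].round(3))
E
```

```text
d0 [0.6355 0.1402]
d1 [0.6595 0.0246]
d2 [ 0.6639 -0.0824]
tin [ 0.6816 -0.1987]
ls [0.4303 0.2846]
ll [0.4261 0.1603]
nestL [ 0.4506 -0.2869]
nestS [ 0.4483 -0.2817]
0.017
1.7083 [-5.13301196e-01  6.90596681e-02  1.80892192e+00 -3.24102075e-04
  1.26372334e+00 -5.11766233e-01]
[[ 1.    -0.002  0.    -0.43 ]
 [-0.002 -0.966  0.259 -0.287]
 [-0.    -0.259 -0.966  0.394]
 [ 0.     0.     0.     1.   ]]
```

View pics/w1.png

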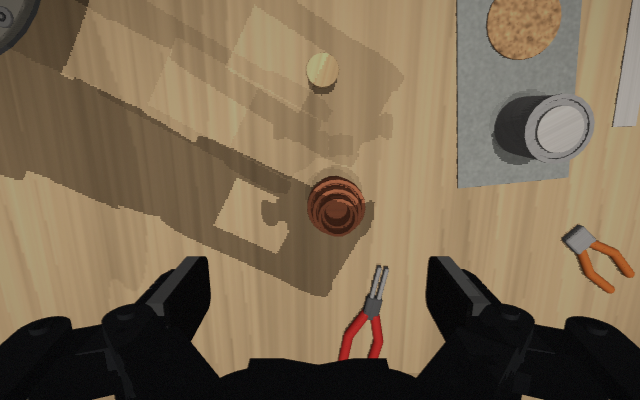

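The nest is at about (336,206) in the wrist view, clear of other objects; the pliers are at (370,310). I'll enlarge that area.

```bash
python3 - <<'E'
import cv2
i=cv2.imread("pics/w1.png")[160:245,290:385]
cv2.imwrite("pics/w1c.png",cv2.resize(cv2.convertScaleAbs(i,alpha=1.4),None,fx=7,fy=7,interpolation=cv2.INTER_CUBIC))
E
```

```text
(no output)
```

View pics/w1c.png

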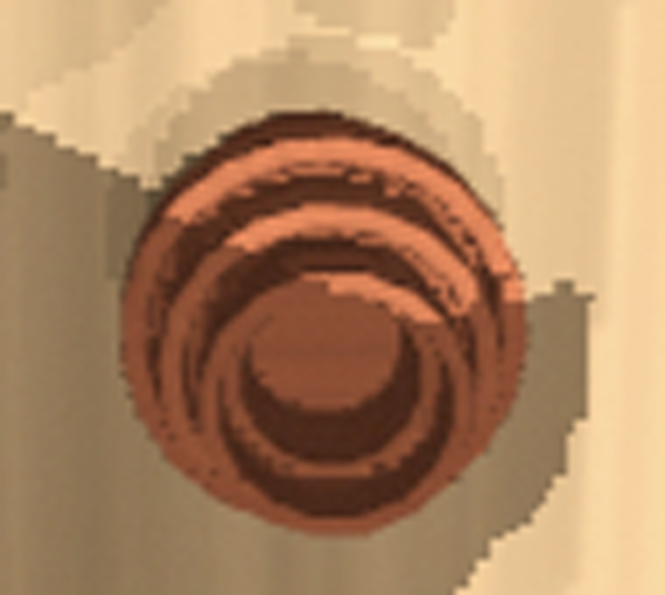

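Large rim spans x 122–526, y 135–535 in the crop (centre ~(324,335)); the small rim is at about (335,396).

```bash
python3 - <<'E'
from h import *
c=vision.read_camera("wrist")
print(ray(c,324/7+289.6,335/7+159.6,.06),ray(c,335/7+289.6,396/7+159.6,.098))
# overlay circles for model check on candidates
i=cv2.resize(cv2.convertScaleAbs(c["frame"][160:245,290:385,::-1],alpha=1.4),None,fx=7,fy=7,interpolation=cv2.INTER_CUBIC)
t=np.linspace(0,2*np.pi,60)
x0,y0=.4475,-.284
for r,z,col in[(.0335,.06,(255,0,0)),(.027,.08,(0,255,0)),(.021,.098,(0,255,255))]:
    p=np.array([(proj(c,[x0+r*np.cos(a),y0+r*np.sin(a),z])-[289.6,159.6])*7 for a in t]);cv2.polylines(i,[p.astype(int)],True,col,1)
cv2.imwrite("pics/ov1.png",i)
E
```

```text
[ 0.45002082 -0.28811939] [ 0.44977702 -0.28675818]
```

View pics/ov1.png

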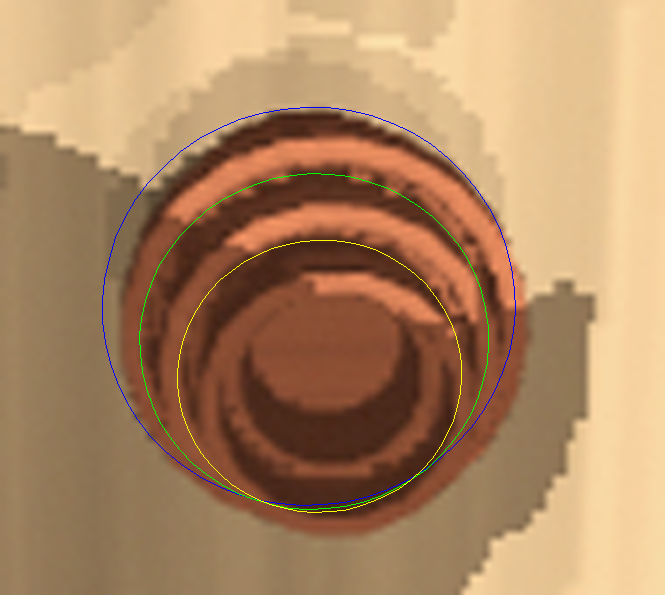

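```bash
cat >> h.py <<'E'
PSI=np.pi/2
D={"s":(.6355,.1402),"m":(.6595,.0246),"l":(.6639,-.0824)}
def line(x,y,z,v=.2): bot.servo_line([x,y,z],q(PSI),velocity=v)
def st(s): o=get_obs();print(s,round(o["time_s"],1),o["position"].round(4),"w",round(o["gripper_width"],4),"g",round(o["grip_force"],1),"F",o["wrist_force"].round(1))
def pick(x,y,z,op,N,safe):
    hand.move_gripper(op);line(x,y,z+.03,.25);line(x,y,z,.08);hand.move_gripper(0,N);st("grip")
    line(x,y,z+.01,.05);st("lift1");line(x,y,safe,.2);st("lift")
def place(x,y,z,op,safe):
    xx,yy,_=get_obs()["position"]
    line(x,y,safe,.25);line(x,y,z+.02,.2);line(x,y,z+.001,.04);st("down")
    hand.move_gripper(op);line(x,y,z+.045,.12);st("rel")
E
python3 - <<'E'
from h import *
pick(.450,-.2875,.100,.062,30,.20)
c=snap("wrist","w2")
E
```

```text
grip 4.0 [ 0.4504 -0.2877  0.1007] w 0.0396 g 30.0 F [-0.9  0.6  6. ]
lift1 4.4 [ 0.4502 -0.2876  0.1104] w 0.0392 g 30.3 F [ 0.1 -0.2 -1.2]
lift 5.0 [ 0.4495 -0.2872  0.1992] w 0.0388 g 30.3 F [ 0.4 -0.5 -1.2]
```

View pics/w2.png

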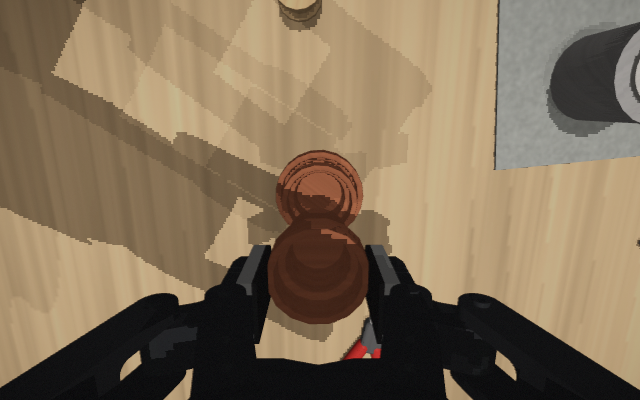

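The small pot is held, centre (318,270), between the pads. I'll project the expected rim position and compare.

```bash
python3 - <<'E'
from h import *
st("now")
c=vision.read_camera("wrist");p=get_obs()["position"]
for dy in(0,.005,.01):
  for dz in (0,): print(dy,[proj(c,p+[a,b+dy,-.002+dz]).round(0).tolist() for a,b in((-.021,0),(.021,0),(0,.021),(0,-.021))])
E
```

```text
now 5.0 [ 0.4492 -0.287   0.1986] w 0.0396 g 30.3 F [ 0.4  0.  -1.2]
0 [[264.0, 277.0], [372.0, 277.0], [318.0, 226.0], [318.0, 325.0]]
0.005 [[264.0, 266.0], [373.0, 266.0], [318.0, 213.0], [318.0, 314.0]]
0.01 [[263.0, 254.0], [373.0, 254.0], [318.0, 200.0], [318.0, 303.0]]
```

```bash
cat >> h.py <<'E'
def place(x,y,z,op,safe,look=None):
    line(x,y,safe,.25);line(x,y,z+.012,.15);bot.dwell(.1)
    f0=get_obs()["wrist_force"][2];zz=z+.012
    while zz>z-.004:
        zz-=.0015;line(x,y,zz,.03)
        if get_obs()["wrist_force"][2]-f0>2.5: break
    st("down");hand.move_gripper(op);line(x,y,z+.05,.12);st("rel")
E
python3 - <<'E'
from h import *
place(*D["s"],.057,.062,.2)
line(D["s"][0],D["s"][1],.2)
c=snap("wrist","w3")
print(proj(c,[*D["s"],.055]),proj(c,[*D["s"],.007]))
E
```

```text
down 10.2 [0.6358 0.1403 0.0577] w 0.0389 g 30.8 F [-2.4 -0.4  6.8]
rel 11.1 [0.6354 0.1401 0.107 ] w 0.0619 g 0.0 F [-0.6  0.2 -0. ]
[319.39209634 192.62734632] [319.20245713 180.16057098]
```

View pics/w3.png

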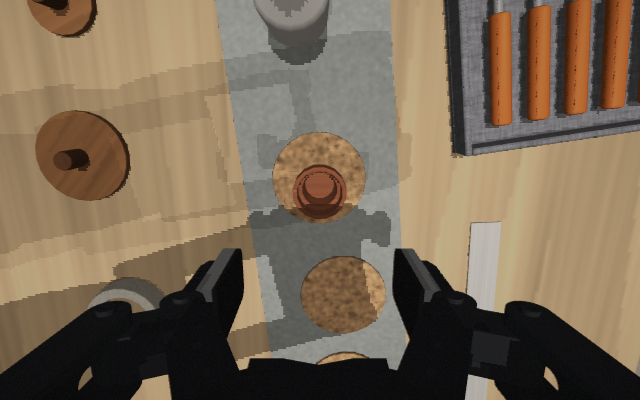

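Small pot at (320,191) on the disc at (319,177), upright and where expected (within about 1 mm). Next the medium pot.

```bash
python3 - <<'E'
from h import *
line(.45,-.2875,.2,.35)
pick(.450,-.2875,.081,.074,30,.2)
assert .04<get_obs()["gripper_width"]<.058
place(*D["m"],.062,.074,.2)
line(.45,-.2875,.2,.35)
c=snap("wrist","w4")
print([proj(c,[.45+a,-.2875+b,.06]).round(1).tolist() for a,b in((-.0335,0),(.0335,0),(0,.0335),(0,-.0335))])
E
```

```text
grip 14.9 [ 0.4505 -0.2878  0.0822] w 0.0516 g 29.6 F [-1.7  1.1  8.7]
lift1 15.3 [ 0.4503 -0.2877  0.0915] w 0.0518 g 31.5 F [-0.2 -0.3 -0. ]
lift 16.0 [ 0.4495 -0.2871  0.1991] w 0.0515 g 31.6 F [-0.7 -0.1 -2. ]
down 20.7 [0.6596 0.0246 0.0632] w 0.0517 g 32.2 F [-4.2  0.5  9.8]
rel 21.6 [0.6594 0.0246 0.112 ] w 0.0741 g 0.0 F [-0.3  0.6 -0.2]
[[273.9, 195.4], [362.4, 195.4], [318.2, 151.0], [318.2, 237.0]]
```

View pics/w4.png

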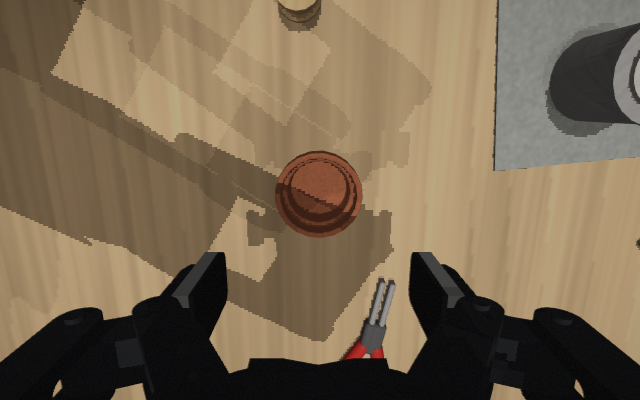

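Empty large pot, rim x 275–363, y 151–237, exactly as predicted. Now move it, then look at the large lid.

```bash
python3 - <<'E'
from h import *
pick(.450,-.2875,.060,.0853,40,.17)
assert .055<get_obs()["gripper_width"]<.072
place(*D["l"],.067,.0853,.17)
hand.move_gripper(.05)
line(D["l"][0],D["l"][1],.2,.3)
c=snap("wrist","w5a")
print([proj(c,[*D["l"],z]).round(1).tolist() for z in(.067,.007)],[proj(c,[*D["m"],z]).round(1).tolist() for z in(.061,.007)])
line(.426,.16,.22,.35)
d=snap("wrist","w5b")
print([proj(d,[.4261+a,.1603+b,.008]).round(1).tolist() for a,b in((-.04,0),(.04,0),(0,.04),(0,-.04))])
print([proj(d,[.4303+a,.2846+b,.008]).round(1).tolist() for a,b in((-.026,0),(.026,0),(0,.026),(0,-.026))])
i=np.hstack([c["frame"][:300,130:530],d["frame"][:300,130:530]]);cv2.imwrite("pics/w5.png",i[:,:,::-1])
E
```

```text
grip 24.7 [ 0.4505 -0.2878  0.0614] w 0.0647 g 40.6 F [-3.   2.7 13.3]
lift1 25.0 [ 0.4502 -0.2876  0.0704] w 0.0645 g 44.5 F [ 1.2 -0.4 -2.4]
lift 25.7 [ 0.4495 -0.2872  0.1692] w 0.0643 g 44.7 F [-0.6 -0.1 -2.7]
down 29.9 [ 0.6642 -0.0823  0.0685] w 0.0639 g 45.7 F [-4.3  1.7 12.9]
rel 30.8 [ 0.6638 -0.0824  0.117 ] w 0.0853 g 0.0 F [ 0.5 -0.3 -0.3]
[[316.7, 195.5], [316.6, 179.6]] [[310.1, 41.2], [311.2, 52.5]]
[[275.5, 175.3], [359.7, 175.3], [317.6, 132.5], [317.6, 215.6]]
[[292.2, 32.8], [352.7, 32.8], [322.6, -0.8], [322.4, 65.0]]
```

View pics/w5.png

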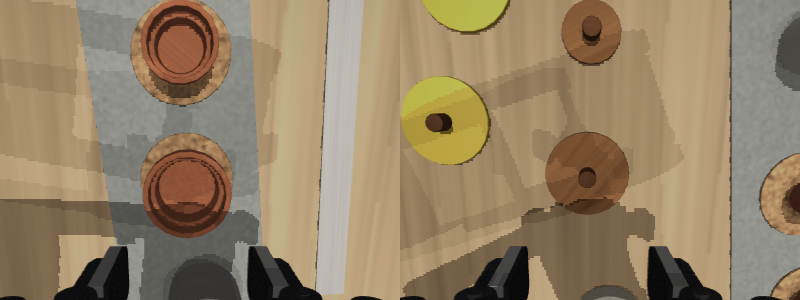

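Large pot rim centred on expected (317,195), medium good too; large lid at x 275–359, y 131–214, as predicted, small lid likewise. Lids next.

```bash
python3 - <<'E'
from h import *
def lid(p,d,z):
    pick(*p,.0285,.045,40,.18)
    assert .01<get_obs()["gripper_width"]<.02
    place(*d,z,.045,.18)
lid((.4261,.1606),D["l"],.0955)
line(.6639,-.0824,.22,.35);a=snap("wrist","w6a")
line(.43,.285,.2,.35)
lid((.4300,.2846),D["s"],.0835)
line(.6355,.1402,.22,.35);b=snap("wrist","w6b")
bot.reach([.35,-.3,.35],q(PSI))
t=snap("top","t6")["frame"]
i=np.hstack([a["frame"][60:360,120:520],b["frame"][60:360,120:520]]);j=cv2.resize(t[105:175,200:440],(800,233),interpolation=cv2.INTER_CUBIC)
print(proj(a,[*D["l"],.075])-[120,60],proj(b,[*D["s"],.063])+[280,-60])
cv2.imwrite("pics/fin.png",np.vstack([i,j])[:,:,::-1]);st("end")
E
```

```text
grip 34.8 [0.4265 0.1607 0.0291] w 0.0142 g 38.9 F [-1.  -0.4  5.7]
lift1 35.1 [0.4265 0.1607 0.039 ] w 0.0145 g 39.0 F [ 0.2 -0.4 -0.5]
lift 36.0 [0.4255 0.1604 0.1791] w 0.0144 g 39.0 F [-0.8  0.3 -1.3]
down 40.2 [ 0.6642 -0.0824  0.0962] w 0.0142 g 39.4 F [-2.  -0.3  4.7]
rel 41.2 [ 0.6637 -0.0824  0.1454] w 0.0449 g 0.0 F [-0.2  1.  -0.7]
grip 44.9 [0.4303 0.2848 0.029 ] w 0.0144 g 39.0 F [-0.8 -0.7  5.4]
lift1 45.2 [0.4303 0.2848 0.039 ] w 0.0143 g 39.0 F [-0.2  0.8 -0.8]
lift 46.1 [0.4294 0.2842 0.179 ] w 0.0142 g 39.0 F [ 0.2  0.2 -1. ]
down 50.0 [0.6359 0.1403 0.0845] w 0.0144 g 39.6 F [-1.5  0.3  6.8]
rel 51.0 [0.6354 0.1402 0.1334] w 0.0454 g 0.0 F [-0.3  0.2 -0.5]
[197.07611099 132.0609123 ] [597.30483484 128.98188448]
end 53.5 [ 0.3506 -0.2996  0.3497] w 0.0449 g 0.0 F [0.5 0.4 0.6]
```

View pics/fin.png

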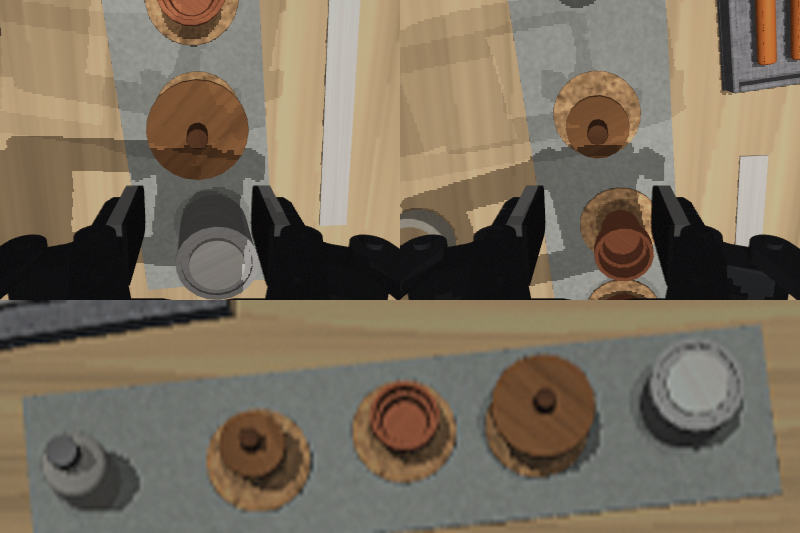

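Lids are centred at (197,129) and (598,126), where expected, the middle pot is open, and the tin and glue haven't moved.

```bash
python3 -c "
from workcell import *
print(hand_in())"
```

```text
the job is handed in; nothing more can be done
None
```

The job is handed in, verdict not shown: each pot stands upright on its proper disc, the large and small pots have their lids on centre, the middle pot is open, and in the final pictures the tin and glue bottle have not moved.

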